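Lock the specimen case's lid

ROBOT

A 6-joint arm with a two-finger parallel gripper is mounted at the origin on the work surface. World frame = base frame: x ahead of the robot, y to its left, z up, the work surface at z = 0. Lengths are in m, angles in rad, forces in N, time in s.
With the tool pointing down it reaches from about 0.425 to 0.95 m from the base axis. Payload 14.7 kg.
Tool frame: the origin (TCP) lies between the finger pads; the fingertips stand 17 mm ahead of it and the grasp point (between the pads) lies 2 mm behind it; y points along the fingers, z is the direction in which the jaws open and shut, and the axes are right-handed (so a half turn about y gives the same grasp; the last joint's range is limited). The gripper opens to 85 mm and grips with 20 to 120 N. Pads are 22 mm wide; open, the fingers measure 114 mm over their backs; the gripper's body (76 mm by 85 mm) begins 54 mm behind the grasp point. The pads swing forward as they close: fully open they stand 13 mm farther back than shut.
Start: joints at [-0.047, 0.48, 1.596, -0, 1.065, -0.047], TCP at [0.65, 0, 0.248] pointing down, gripper open.
Joint ranges: [-2.75, 2.75], [-0.82, 2.05], [0.23, 2.67], [-1.56, 4.7], [0.09, 2.69], [-2.92, 2.92]. Speed limits (rad/s): [1.89, 1.89, 2.39, 3.01, 3.01, 3.01].

INTERFACE

Orientations are given as a 3x3 rotation matrix whose columns are the frame's x, y, z axes.
In Python, from cell import ctrl gives the robot as it stands. The module is installed in compiled form; this text tells all that it offers.
- The arm moves only by the tool move_arm, never from a script. Its arguments are lists of equal length, an entry for each row: "hand": the finger opening in cm, from 0 to 8.54; "xyz": the shift along the tool's x, y, z in cm, a list of three; "turn": the turn about the tool's y in degrees. A call has exactly 8 rows; each row shifts and turns the commanded pose from where the row before left it, along the tool's axes as they then stand; what a row does not reach is not made up. A row lasts 1/12 s, in which the tool goes at most 41.7 mm and 7.16 degrees, less where a joint would pass 70% of its speed; a pose out of reach is approached as far as the arm can. A call is refused whole if a number of a shift passes 4.17 or a number of a turn 7.16, either way. A call with a gripper value outside its range is refused whole. The fingers move at their own pace and stop on an object; "newtons" is the grip in N (left out, the last holds). Time passes only in rows, so rows that do not move let the fingers close, or fill a call up. It gives the time, the measured TCP pose, the force and the opening at its end, in the units of the state.
- ctrl.state(): the state, without advancing time (a new reading comes with each control period).
- ctrl.grab_frame(name): name is "scene" or "side" or "wrist"; returns the picture (480x640x3 uint8, red, green, blue); there is no depth.
- ctrl.camera_info(name): a dict with "vertical_fov" (degrees; the focal length in pixels is half the picture's height over the tangent of half this angle, whatever the lens; pixels are square), "cx", "cy" (the principal point, pixels), "rvec" (rotation vector, rad) and "tvec" (3), from world to camera coordinates, as OpenCV has them. Camera axes: x right, y down, z forward; pixel columns grow to the right and rows downward; lengths in m; the calibration is good to about 2 mm. A picture is of the moment at which its call begins: read the wrist's pose just before it. camera_info takes no time and is no camera call; for the wrist camera it gives the pose at the moment of the call.
- ctrl.sign_off(): hands the job in, once; it reports no verdict.
The state is a dict: "clock": time; "joint_positions": joint angles; "qd": joint speeds; "joint_efforts": joint torques, N m; "eef_pos": TCP position; "orientation": TCP orientation; "force": force on the tool from outside, world axes, zero at the start; "moment": the same for the moment, N m; "gripper_width": finger opening in m.
Only numpy, scipy, OpenCV 4.12 (cv2) and the standard library are available. Lean on these libraries where they do the work, as an engineer would, in place of code of your own. Each camera call takes 0.05 s, during which the arm holds its last target. There are 200 camera calls.

TASK

The grey lid of the red specimen case is held by only one of its two blue quarter-turn locks. Take the loose blue lock from the wooden stand, line it up with the empty slot in the lid, push it fully home and give it a quarter turn, either way, so that its wing lies square across the slot; then let go. Leave the orange lock in the stand, and the brown bottle stays upright where it is.

Things in the scene. Friction and masses are not known exactly. Their poses are not given: they have to be found in the camera images.
- lock_blue: Loose blue lid lock, upright in a bore of the stand. Origin: centre of the underside of its 60 mm round, 6 mm thick flange, which rests on the stand; z up. Wing grip above: 50 mm along x, 14 mm thick (y), top 46 mm above origin. Below: 14 mm shank, then white cross bar, 40 mm along x, 10 mm wide, 13 to 23 mm below origin, stepped point to 33 mm. Lifts straight out freely.
- lock_orange: Orange lock of the same shape, size and axes, in the other bore; to be left there. The wooden stand is fixed: 85 x 185 mm, 45 mm high, two 49 mm bores 94 mm apart along its length; which lock is in which bore varies.
- slot (a point): Middle of the empty slot on the lid's top, 80 mm above table. Slot 50 mm along x, 20 mm wide (y), z up; lid 10 mm thick, 65 mm hollow below. Lock's bar passes only along the slot (within 15 degrees); with the flange on the lid (origins level) it turns freely below, no stop, no spring. Case fixed, 160 x 260 mm, its middle 65 mm along +y; the other lock, already home, 130 mm along +y, 46 mm tall.
- bottle: Brown glass bottle with a black cap, 48 mm in diameter, 120 mm tall, standing on the table beyond the case and the stand; a bystander. Origin: centre of its underside.
There are look-alikes about, which are no part of the job. What is shaped like the lock_blue but green or yellow is not meant.

How it is judged:
On the way:
1. the blue lock is pushed through the slot, its bar along the slot and its flange down on the lid (z of lock_blue in the frame of slot between -0.005 and 0.006 m and horizontal distance between lock_blue and slot below 0.015 m and angle between the x axis of lock_blue and the x axis of slot, either way round below 0.5 rad), for 0.05 s.
At the end, for the whole second after the job is handed in: Blue lock upright in the slot within 15 mm of its middle, flange within 4 mm of the lid, wing within 21 degrees of square across the slot, released, at rest; orange lock still in the stand (within 20 mm of its start), bottle upright within 30 mm of its start (z of lock_blue in the frame of slot between -0.005 and 0.004 m and horizontal distance between lock_blue and slot below 0.015 m and angle between the x axis of lock_blue and the x axis of slot, either way round above 1.2 rad and angle between lock_blue's own z axis and vertical below 0.12 rad and linear speed of lock_blue below 0.02 m/s and distance of lock_orange from where it was at the start of the episode below 0.02 m and distance of bottle from where it was at the start of the episode below 0.03 m and angle between bottle's own z axis and vertical below 0.2 rad); the robot touches nothing.
It fails at once if the orange lock is taken out of its bore or shifted by more than 20 mm (distance of lock_orange from where it was at the start of the episode above 0.02 m).
It fails at once if the brown bottle is knocked over or shifted by more than 30 mm (distance of bottle from where it was at the start of the episode above 0.03 m or angle between bottle's own z axis and vertical above 0.3 rad).
It also fails if it takes over 43 s, if anything falls off the work surface, if the arm or the gripper's body presses on something with over 40 N, if the wrist force passes 120 N, or if a joint passes its speed limit or range.

## Working session

There is one attempt and no reset: what is moved stays moved. The work goes in short steps, Python scripts to look and compute and a tool call to move; the robot and the scene stay as the last step left them, time stands still between calls to the robot, and variables do not carry over. Pictures are saved under pics/ and viewed, about 8 in all and at most 12, crops included, and the job is handed in when it is done.

Besides the shell and the picture viewer there is one more tool, called after ">>>" as name(argument=value, ...), one argument or row to a line, values as JSON. move_arm: Moves the arm, as the interface text tells. Its arguments: {"type":"object","properties":{"hand":{"type":"array","items":{"type":"number"}},"xyz":{"type":"array","items":{"type":"array","items":{"type":"number"}}},"turn":{"type":"array","items":{"type":"number"}},"newtons":{"type":"number"}},"required":["hand","xyz","turn"]}

```bash
mkdir -p pics; cat > h.py <<'E'
import numpy as np, cv2
from cell import ctrl
def cam(n):
    c=ctrl.camera_info(n); f=240/np.tan(np.radians(c['vertical_fov'])/2)
    R=cv2.Rodrigues(np.array(c['rvec'],float))[0]; return f,c['cx'],c['cy'],R,np.array(c['tvec'],float).ravel(),c
def ray(C,u,v,z):
    f,cx,cy,R,t,_=C; o=-R.T@t; d=R.T@np.array([(u-cx)/f,(v-cy)/f,1]); return o+d*(z-o[2])/d[2]
def proj(C,p):
    f,cx,cy,R,t,_=C; q=R@np.array(p)+t; return np.array([f*q[0]/q[2]+cx,f*q[1]/q[2]+cy])
def grab(n,fn):
    im=ctrl.grab_frame(n)[:,:,::-1].copy(); cv2.imwrite('pics/'+fn,im); return im
E
python3 - <<'E'
from h import *
s=ctrl.state(); print(s['clock'],s['eef_pos'],s['orientation'],s['gripper_width'])
for n in ['scene','side','wrist']:
    C=cam(n); print(n,C[5],'pos',-C[3].T@C[4]); grab(n,n+'0.png')
E
```

```text
0.0 [6.49587488e-01 6.66443104e-05 2.47670555e-01] [[ 1.91282641e-05 -1.23346350e-03  9.99999239e-01]
 [-9.99999996e-01  8.19675120e-05  1.92293826e-05]
 [-8.19911684e-05 -9.99999236e-01 -1.23346193e-03]] 0.0853820959489035
scene {'vertical_fov': 42.69994169586962, 'cx': 314.86921416150545, 'cy': 238.46784307076155, 'rvec': array([ 1.15425777,  2.36044153, -0.97337943]), 'tvec': array([ 0.42308886, -0.26746838,  1.42956896])} pos [1.20738023 0.39903498 0.82293073]
side {'vertical_fov': 56.471216213808276, 'cx': 316.0515004333317, 'cy': 235.89789358682938, 'rvec': array([ 2.37312859, -0.39388439,  0.17234674]), 'tvec': array([-0.63024483,  0.16654388,  0.59951985])} pos [ 0.49520733 -0.47153664  0.5628431 ]
wrist {'vertical_fov': 66.62075853955693, 'cx': 314.47164574799945, 'cy': 237.76024308734307, 'rvec': array([-2.86374078e+00,  4.30408737e-04,  1.91841238e-03]), 'tvec': array([-0.64910204, -0.03437937,  0.37852903])} pos [0.64961066 0.07045513 0.37261469]
```

View pics/scene0.png

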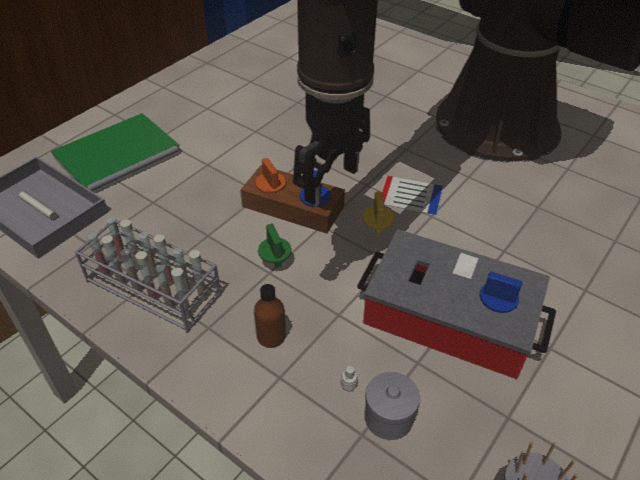

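View pics/wrist0.png

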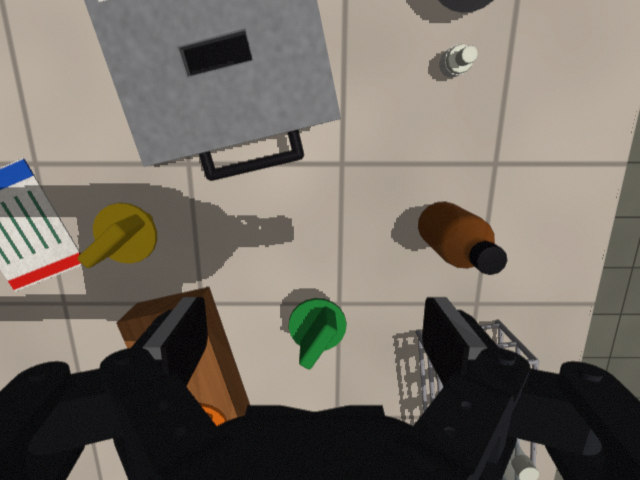

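The wrist view shows the empty slot at about (216,54), the bottle at (455,235), green and yellow decoys, and the stand at lower left. The scene view shows the blue lock at (315,195), partly behind the gripper, and the orange lock at (270,182).

View pics/side0.png

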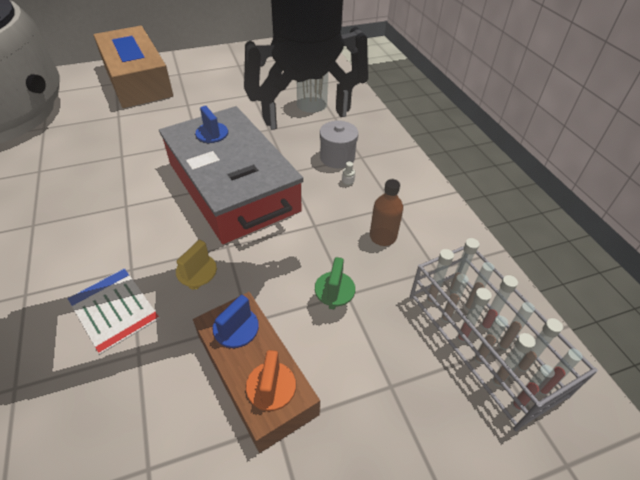

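```bash
python3 - <<'E'
from h import *
W=cam('wrist');S=cam('scene')
pts=[(180,47),(245,30),(252,63),(188,76)]
P=np.array([ray(W,u,v,.08) for u,v in pts]);print(P.round(4),P.mean(0).round(4))
print('lens', np.linalg.norm(P[1]-P[0]),np.linalg.norm(P[3]-P[0]))
d=P[1]-P[0]+P[2]-P[3];print('slot ang',np.degrees(np.arctan2(d[1],d[0])))
print('slot scene',ray(S,418,273,.08))
for n,uv in dict(blue=(315,195),orange=(270,182)).items(): print(n,ray(S,*uv,.051))
print('bottle',ray(S,270,340,0))
im=cv2.imread('pics/scene0.png')[140:250,220:370];cv2.imwrite('pics/c1.png',cv2.resize(im,None,fx=5,fy=5,interpolation=cv2.INTER_CUBIC))
E
```

```text
[[0.5518 0.1309 0.08  ]
 [0.5995 0.1419 0.08  ]
 [0.6035 0.1203 0.08  ]
 [0.5557 0.1115 0.08  ]] [0.5776 0.1261 0.08  ]
lens 0.049004416113678284 0.019827426070592055
slot ang 11.69161282645163
slot scene [0.58122723 0.12662156 0.08      ]
blue [ 0.50603897 -0.1426211   0.051     ]
orange [ 0.52967528 -0.23552853  0.051     ]
bottle [ 7.87187837e-01 -1.67595779e-02  1.11022302e-16]
```

The side view shows the blue lock at about (237,325), the orange lock at (270,385), and the slot at (242,172). I'll enlarge the blue lock.

```bash
python3 - <<'E'
from h import *
im=cv2.imread('pics/side0.png')[280:400,180:330];cv2.imwrite('pics/c2.png',cv2.resize(im,None,fx=5,fy=5,interpolation=cv2.INTER_CUBIC))
E
```

```text
(no output)
```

View pics/c2.png

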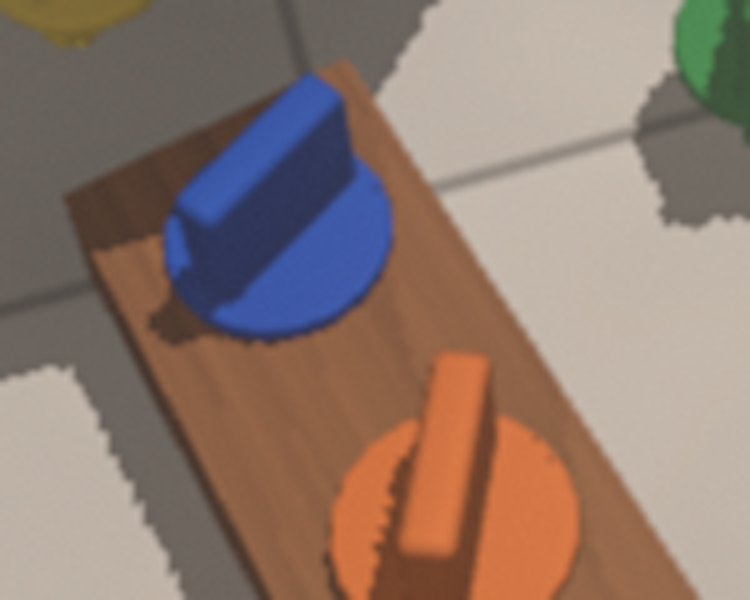

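```bash
python3 - <<'E'
from h import *
S=cam('side')
def pts(L,z): return np.array([ray(S,180+u/5,280+v/5,z) for u,v in L])
P=pts([(312,72),(345,97),(210,225),(178,203)],.091);print(P.round(4),P.mean(0).round(4))
print(np.linalg.norm(P[1]-P[0]),np.linalg.norm(P[3]-P[0]))
d=P[0]-P[3]+P[1]-P[2];print('blue ang',np.degrees(np.arctan2(d[1],d[0])))
Q=pts([(165,245),(393,228)],.051);print('flange',Q.mean(0),np.linalg.norm(Q[0]-Q[1]))
P=pts([(440,350),(490,353),(453,556),(402,552)],.091);print('or',P.mean(0).round(4))
print('slot side',ray(S,242,172,.08))
E
```

```text
[[ 0.5212 -0.1303  0.091 ]
 [ 0.5273 -0.1404  0.091 ]
 [ 0.4879 -0.1663  0.091 ]
 [ 0.4817 -0.1578  0.091 ]] [ 0.5045 -0.1487  0.091 ]
0.011903017336217772 0.04807380891749899
blue ang 34.09250573702911
flange [ 0.50371476 -0.14963758  0.051     ] 0.059020016270670626
or [ 0.5269 -0.2405  0.091 ]
slot side [0.57674105 0.12262717 0.08      ]
```

>>> move_arm(
  hand=[5,5,5,5,5,5,5,5],
  xyz=[
    [1.86,0.5,-1.81],
    [1.86,0.5,-1.81],
    [1.86,0.5,-1.81],
    [1.86,0.5,-1.81],
    [1.86,0.5,-1.81],
    [1.86,0.5,-1.81],
    [1.86,0.5,-1.81],
    [1.86,0.5,-1.81],
  ],
  turn=[0,0,0,0,0,0,0,0],
)

```text
clock: 0.82
eef_pos: [0.5041, -0.1494, 0.208]
orientation: [[0.0, -0.0, 1.0], [-1.0, 0.0, 0.0], [-0.0, -1.0, -0.0]]
force: [-0.0, -0.6, 0.5]
gripper_width: 0.0501
```

>>> move_arm(
  hand=[5,5,5,5,5,5,5,5],
  xyz=[
    [0,0,0],
    [0,0,0],
    [0,0,0],
    [0,0,0],
    [0,0,0],
    [0,0,0],
    [0,0,0],
    [0,0,0],
  ],
  turn=[7,7,7,7,7,7,7,7],
)

```text
clock: 1.48
eef_pos: [0.5051, -0.1487, 0.2082]
orientation: [[-0.832, -0.0, 0.554], [-0.554, 0.0, -0.832], [0.0, -1.0, -0.0]]
force: [0.1, -0.3, -0.3]
gripper_width: 0.0499
```

```bash
cat >> h.py <<'E'
def todo(x,y,z,ang=None):
    "tool shift in cm to the world point; turn in deg to bring the wing (tool x axis line) to ang"
    s=ctrl.state(); R=np.array(s['orientation']); p=np.array(s['eef_pos'])
    print('t',round(s['clock'],2),'p',p.round(4),'q',np.round(s['joint_positions'],2),'F',np.round(s['force'],1),'w',round(s['gripper_width'],4))
    a=np.degrees(np.arctan2(R[1,0],R[0,0])); print('tool x ang',a.round(2),'tilt',R[2,1].round(5),'shift cm',(R.T@(np.array([x,y,z])-p)*100).round(2))
    if ang is not None: print('turn',((a-ang+90)%180-90).round(2))
E
python3 - <<'E'
from h import *
todo(.5045,-.1487,.075,34.1)
W=cam('wrist'); s=ctrl.state()
grab('wrist','w1.png')
P=[.5045,-.1487,.091]; print(proj(W,P), proj(W,[.5045,-.1487,.051]))
E
```

```text
t 1.48 p [ 0.5051 -0.1487  0.2082] q [-0.34  0.36  1.92  0.    0.86  0.64] F [ 0.1 -0.3 -0.3] w 0.0499
tool x ang -146.35 tilt -1.0 shift cm [ 0.04 13.32 -0.03]
turn -0.45
[315.22730158 239.48004681] [315.18114146 225.42247234]
```

View pics/w1.png

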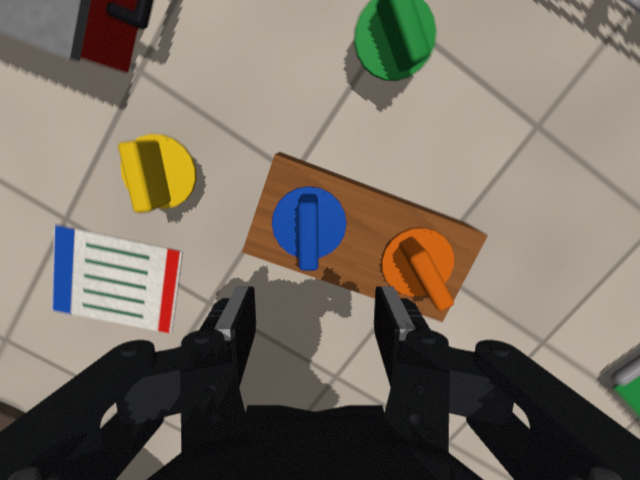

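Seen from above, the wing is aligned with the jaws and sits about 6 px (4 mm) toward tool −z, at (308,235). The right finger will clear the orange wing. I'll descend and close.

>>> move_arm(
  hand=[5,5,5,5,5,5,5,5],
  xyz=[
    [0,2,-0.1],
    [0,2,-0.1],
    [0,2,-0.1],
    [0,2,-0.1],
    [0,2,0],
    [0,1.5,0],
    [0,1.2,0],
    [0,0.6,0],
  ],
  turn=[0,0,0,0,0,0,0,0],
)

```text
clock: 2.2
eef_pos: [0.5022, -0.1452, 0.0737]
orientation: [[-0.827, -0.002, 0.562], [-0.562, 0.001, -0.827], [0.001, -1.0, -0.002]]
force: [-0.2, 0.1, 0.4]
gripper_width: 0.0504
```

>>> move_arm(
  hand=[1,1,1,1,1,1,1,1],
  xyz=[
    [0,0,0],
    [0,0,0],
    [0,0,0],
    [0,0,0],
    [0,0,0],
    [0,0,0],
    [0,0,0],
    [0,0,0],
  ],
  turn=[0,0,0,0,0,0,0,0],
  newtons=60,
)

```text
clock: 2.87
eef_pos: [0.5034, -0.1456, 0.0761]
orientation: [[-0.829, 0.001, 0.559], [-0.559, -0.0, -0.829], [-0.001, -1.0, 0.001]]
force: [0.0, -0.7, 8.5]
gripper_width: 0.0133
```

>>> move_arm(
  hand=[1,1,1,1,1,1,1,1],
  xyz=[
    [0,-0.6,0],
    [0,-1.2,0],
    [0,-1.5,0],
    [0,-1.5,0],
    [0,-1.5,0],
    [0,-1.5,0],
    [0,-1.2,0],
    [0,-0.5,0],
  ],
  turn=[0,0,0,0,0,0,0,0],
)

```text
clock: 3.53
eef_pos: [0.5036, -0.1457, 0.1724]
orientation: [[-0.829, 0.002, 0.559], [-0.559, -0.001, -0.829], [-0.001, -1.0, 0.002]]
force: [0.6, -0.0, -0.8]
gripper_width: 0.0132
```

```bash
python3 - <<'E'
from h import *
todo(.5775,.126,.172,11.7)
grab('side','s2.png')
im=cv2.imread('pics/s2.png')[180:420,130:370];cv2.imwrite('pics/c3.png',cv2.resize(im,None,fx=2.5,fy=2.5,interpolation=cv2.INTER_CUBIC))
E
```

```text
t 3.53 p [ 0.5036 -0.1457  0.1724] q [-0.34  0.4   1.96 -0.    0.78  0.64] F [ 0.6 -0.  -0.8] w 0.0132
tool x ang -145.99 tilt -1.0 shift cm [-21.32   0.03 -18.39]
turn 22.31
```

View pics/c3.png

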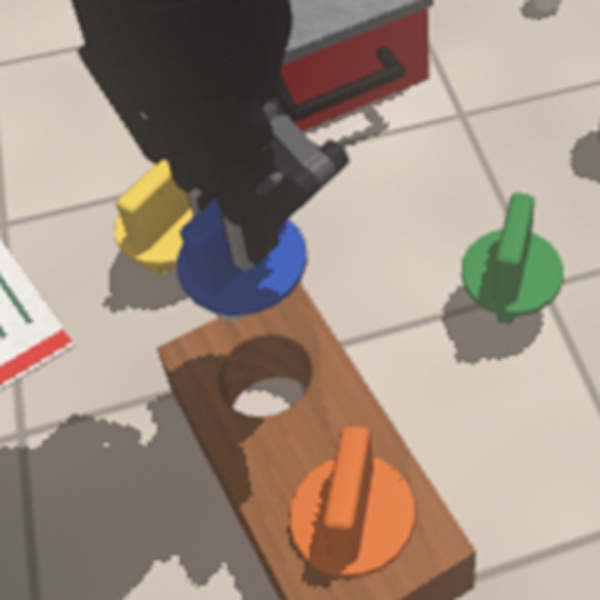

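The lock is held level above the empty bore, and the orange lock is undisturbed. The flange edges are at crop x 178 and 307, row about 255. I'll work out the lock centre relative to the TCP.

```bash
python3 - <<'E'
from h import *
S=cam('side'); s=ctrl.state(); p=s['eef_pos'];R=np.array(s['orientation'])
Q=np.array([ray(S,130+u/2.5,180+v/2.5,.146) for u,v in [(178,257),(307,253)]]); m=Q.mean(0)
print(m,np.linalg.norm(Q[0]-Q[1]),'offset in tool cm',R.T@(m-p)*100)
b=ray(S,130+266/2.5,180+377/2.5,.045);print('bore',b)
E
```

```text
[ 0.50527349 -0.14742395  0.146     ] 0.05906249128436166 offset in tool cm [-0.02547649  2.63987192  0.21753817]
bore [ 0.50332943 -0.15125535  0.045     ]
```

>>> move_arm(
  hand=[1,1,1,1,1,1,1,1],
  xyz=[
    [-1,0,-0.9],
    [-2,0,-1.7],
    [-2.3,0,-2],
    [-2.3,0,-2],
    [-2.3,0,-2],
    [-2,0,-1.7],
    [-1,0,-0.9],
    [0,0,0],
  ],
  turn=[0,0,0,0,0,0,0,0],
)

```text
clock: 4.25
eef_pos: [0.5475, 0.0218, 0.1698]
orientation: [[-0.828, -0.0, 0.561], [-0.561, 0.0, -0.828], [0.0, -1.0, -0.0]]
force: [0.6, 0.2, -1.1]
gripper_width: 0.0133
```

>>> move_arm(
  hand=[1,1,1,1,1,1,1,1],
  xyz=[
    [0,0,0],
    [0,0,0],
    [0,0,0],
    [0,0,0],
    [0,0,0],
    [0,0,0],
    [0,0,0],
    [0,0,0],
  ],
  turn=[2,4,5,5,4,2.3,0,0],
)

```text
clock: 4.92
eef_pos: [0.5469, 0.0187, 0.17]
orientation: [[-0.979, -0.001, 0.204], [-0.204, -0.0, -0.979], [0.001, -1.0, 0.0]]
force: [0.1, -0.4, -0.6]
gripper_width: 0.0131
```

```bash
python3 - <<'E'
from h import *
todo(.5775,.126,.172,11.7)
im=grab('wrist','w2.png')
W=cam('wrist'); print(proj(W,[.5775,.126,.08]))
E
```

```text
t 4.92 p [0.5469 0.0187 0.17  ] q [-0.02  0.43  1.91 -0.    0.8   1.34] F [ 0.1 -0.4 -0.6] w 0.0131
tool x ang -168.25 tilt -1.0 shift cm [-5.18 -0.2  -9.88]
turn 0.05
[145.70710776 165.61121563]
```

View pics/w2.png

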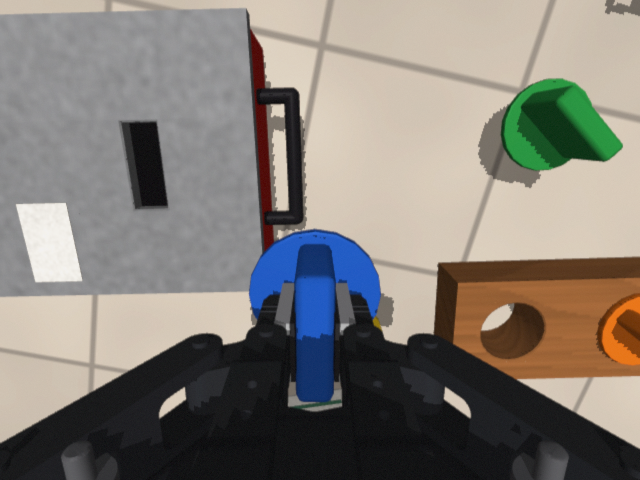

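The slot is at (144,165) with corners at about (120,122), (157,121), (167,207) and (133,209). The lock is centred in the jaws at x 315. I'll check the slot pose.

```bash
python3 - <<'E'
from h import *
W=cam('wrist')
im=cv2.imread('pics/w2.png')[105:225,100:190]; g=cv2.cvtColor(im,cv2.COLOR_BGR2GRAY)
c=max(cv2.findContours((g<100).astype(np.uint8),0,1)[0],key=cv2.contourArea)
q=cv2.boxPoints(cv2.minAreaRect(c));print(cv2.contourArea(c),cv2.boundingRect(c))
for name,L in dict(hand=[(120,122),(157,121),(167.5,207),(133,209)],auto=cv2.approxPolyDP(c,6,True)[:,0]+[100,105]).items():
    P=np.array([ray(W,u,v,.08) for u,v in L]);print(name,np.array(L).tolist(),P.mean(0).round(4))
    if len(P)==4:
        e=[P[(i+1)%4]-P[i] for i in range(4)];print([(round(np.linalg.norm(x),4),round(np.degrees(np.arctan2(x[1],x[0]))%180,1)) for x in e])
W=cam('wrist');s=ctrl.state();p=np.array(s['eef_pos']);R=np.array(s['orientation'])
f=np.array([ray(W,u,275,p[2]-.025) for u in (249,380)]);print('flange off tool',R.T@(f.mean(0)-p)*100,np.linalg.norm(f[0]-f[1]))
# flange front (top) row and wing front edge
for u,v,h in [(314,230,.025),(315,244,-.015)]: print(R.T@(ray(W,u,v,p[2]-h)-p)*100)
E
```

```text
2937.0 (20, 16, 48, 88)
hand [[120.0, 122.0], [157.0, 121.0], [167.5, 207.0], [133.0, 209.0]] [0.5771 0.1266 0.08  ]
[(np.float64(0.0209), np.float64(103.2)), (np.float64(0.049), np.float64(12.3)), (np.float64(0.0208), np.float64(105.1)), (np.float64(0.0497), np.float64(12.3))]
auto [[120, 121], [135, 208], [167, 207], [156, 122]] [0.5772 0.1266 0.08  ]
[(np.float64(0.0496), np.float64(13.7)), (np.float64(0.0192), np.float64(103.6)), (np.float64(0.0485), np.float64(12.7)), (np.float64(0.0201), np.float64(100.2))]
flange off tool [-0.98266011  2.49957387 -0.07905261] 0.05759031182313993
[-3.02820425  2.49868638 -0.09884251]
[-3.62682279 -1.5015737  -0.05847914]
```

Slot at (0.577, 0.1265), angle about 12.5°; both estimates agree, and the slot size comes out right. Moving over it.

>>> move_arm(
  hand=[1,1,1,1,1,1,1,1],
  xyz=[
    [-0.5,0,-0.9],
    [-0.8,0,-1.6],
    [-1,0,-2],
    [-1,0,-2],
    [-0.9,0,-1.7],
    [-0.6,0,-1.1],
    [-0.3,0,-0.6],
    [0,0,0],
  ],
  turn=[-0.7,0,0,0,0,0,0,0],
)

```text
clock: 5.63
eef_pos: [0.5761, 0.1283, 0.1702]
orientation: [[-0.976, 0.0, 0.217], [-0.217, 0.0, -0.976], [-0.0, -1.0, -0.0]]
force: [-0.3, -0.9, -1.1]
gripper_width: 0.0129
```

```bash
python3 - <<'E'
from h import *
todo(.577,.1264,.111,12.4)
E
```

```text
t 5.63 p [0.5761 0.1283 0.1702] q [0.17 0.49 1.81 0.   0.84 1.52] F [-0.3 -0.9 -1.1] w 0.0129
tool x ang -167.49 tilt -1.0 shift cm [-0.04  5.92  0.2 ]
turn 0.11
```

>>> move_arm(
  hand=[1,1,1,1,1,1,1,1],
  xyz=[
    [0,0.5,0.05],
    [0,0.8,0],
    [0,0.9,0],
    [0,0.9,0],
    [0,0.8,0],
    [0,0.7,0],
    [0,0.5,0],
    [0,0.3,0],
  ],
  turn=[0,0,0,0,0,0,0,0],
)

```text
clock: 6.3
eef_pos: [0.5757, 0.1265, 0.1153]
orientation: [[-0.977, -0.001, 0.215], [-0.215, -0.0, -0.977], [0.001, -1.0, -0.0]]
force: [0.3, -0.2, -1.2]
gripper_width: 0.013
```

```bash
python3 - <<'E'
from h import *
todo(.577,.1264,.111,12.4)
im=grab('side','s3.png')[80:260,130:330];cv2.imwrite('pics/c4.png',cv2.resize(im,None,fx=3,fy=3,interpolation=cv2.INTER_CUBIC))
E
```

```text
t 6.3 p [0.5757 0.1265 0.1153] q [0.16 0.56 1.85 0.   0.73 1.52] F [ 0.3 -0.2 -1.2] w 0.013
tool x ang -167.61 tilt -1.0 shift cm [-0.12  0.43  0.04]
turn -0.01
```

View pics/c4.png

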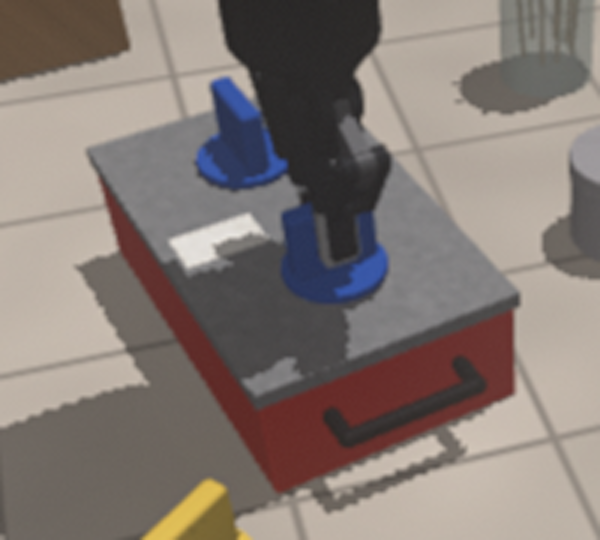

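The lock has passed through the slot without contact, and its flange is just above the lid. I'll push it gently home.

>>> move_arm(
  hand=[1,1,1,1,1,1,1,1],
  xyz=[
    [0,0.1,0],
    [0,0.1,0],
    [0,0.1,0],
    [0,0.1,0],
    [0,0.05,0],
    [0,0,0],
    [0,0,0],
    [0,0,0],
  ],
  turn=[0,0,0,0,0,0,0,0],
)

```text
clock: 7.02
eef_pos: [0.5761, 0.1267, 0.1119]
orientation: [[-0.977, 0.0, 0.215], [-0.215, 0.0, -0.977], [-0.0, -1.0, 0.0]]
force: [-0.3, -0.6, -1.0]
gripper_width: 0.0134
```

>>> move_arm(
  hand=[1,1,1,1,1,1,1,1],
  xyz=[
    [0,0.05,0],
    [0,0.05,0],
    [0,0.05,0],
    [0,0.05,0],
    [0,0,0],
    [0,0,0],
    [0,0,0],
    [0,0,0],
  ],
  turn=[0,0,0,0,0,0,0,0],
)

```text
clock: 7.68
eef_pos: [0.5762, 0.1266, 0.1111]
orientation: [[-0.977, 0.001, 0.215], [-0.215, 0.0, -0.977], [-0.001, -1.0, 0.0]]
force: [-7.0, -0.6, 22.9]
gripper_width: 0.0138
```

Contact: 23 N on the flange at the expected height. I'll ease off slightly and give the quarter turn.

>>> move_arm(
  hand=[1,1,1,1,1,1,1,1],
  xyz=[
    [0,-0.1,0],
    [0,0,0],
    [0,0,0],
    [0,0,0],
    [0,0,0],
    [0,0,0],
    [0,0,0],
    [0,0,0],
  ],
  turn=[0,-4,-6,-7,-7,-7,-7,-7],
)

```text
clock: 8.35
eef_pos: [0.5764, 0.1267, 0.1111]
orientation: [[-0.534, 0.001, 0.846], [-0.846, 0.0, -0.534], [-0.001, -1.0, 0.001]]
force: [-0.2, 0.7, 4.6]
gripper_width: 0.013
```

>>> move_arm(
  hand=[1,1,1,1,1,1,1,1],
  xyz=[
    [0,0,0],
    [0,0,0],
    [0,0,0],
    [0,0,0],
    [0,0,0],
    [0,0,0],
    [0,0,0],
    [0,0,0],
  ],
  turn=[-7,-7,-7,-7,-7,-6,-4,0],
)

```text
clock: 9.02
eef_pos: [0.5764, 0.1267, 0.1111]
orientation: [[0.218, 0.001, 0.976], [-0.976, 0.0, 0.218], [0.0, -1.0, 0.001]]
force: [0.1, -1.3, 6.2]
gripper_width: 0.013
```

```bash
python3 - <<'E'
from h import *
todo(.577,.1264,.111,102.4)
im=grab('side','s4.png')[80:260,130:330];cv2.imwrite('pics/c5.png',cv2.resize(im,None,fx=3,fy=3,interpolation=cv2.INTER_CUBIC))
E
```

```text
t 9.02 p [0.5764 0.1267 0.1111] q [ 0.16  0.57  1.86 -0.    0.72 -0.06] F [ 0.1 -1.3  6.2] w 0.013
tool x ang -77.39 tilt -1.0 shift cm [0.04 0.01 0.05]
turn 0.21
```

View pics/c5.png

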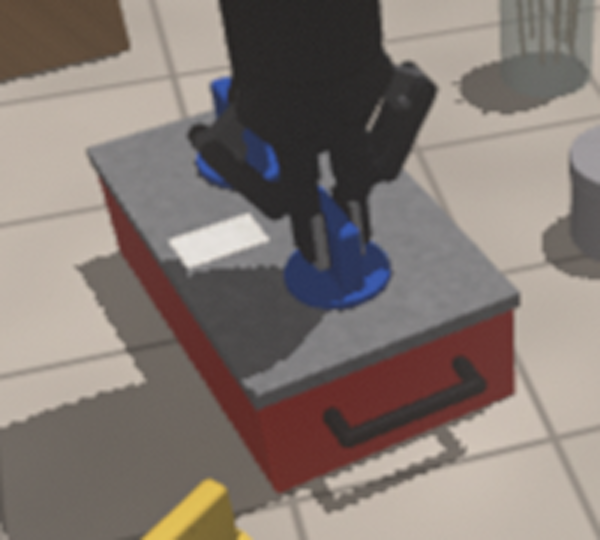

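The wing now lies across the slot and the flange sits on the lid, parallel to the other lock. I'll release and withdraw straight up.

>>> move_arm(
  hand=[3,5,5,5,5,5,5,5],
  xyz=[
    [0,0,0],
    [0,0,0],
    [0,0,0],
    [0,0,0],
    [0,0,0],
    [0,0,0],
    [0,0,0],
    [0,0,0],
  ],
  turn=[0,0,0,0,0,0,0,0],
)

```text
clock: 9.73
eef_pos: [0.576, 0.1266, 0.1108]
orientation: [[0.215, -0.0, 0.977], [-0.977, 0.0, 0.215], [-0.0, -1.0, -0.0]]
force: [-0.5, -0.0, -0.3]
gripper_width: 0.0502
```

>>> move_arm(
  hand=[5,5,5,5,5,5,5,5],
  xyz=[
    [0,-0.5,0],
    [0,-1,0],
    [0,-1.5,0],
    [0,-2,0],
    [0,-2,0],
    [0,-2,0],
    [0,-1.5,0],
    [0,-1,0],
  ],
  turn=[0,0,0,0,0,0,0,0],
)

```text
clock: 10.4
eef_pos: [0.5767, 0.1268, 0.2286]
orientation: [[0.215, 0.003, 0.977], [-0.977, 0.0, 0.215], [0.0, -1.0, 0.003]]
force: [0.1, 0.8, 0.4]
gripper_width: 0.0501
```

```bash
python3 - <<'E'
from h import *
todo(.577,.1264,.111,102.4)
grab('side','s5.png')
S=cam('side');s=np.radians(12.4);a=np.array([-np.sin(s),np.cos(s),0]);b=np.array([np.cos(s),np.sin(s),0])
print('expected wing top corners',[proj(S,np.array([.577,.1264,.126])+i*.025*a+j*.007*b).round(0) for i,j in [(1,-1),(1,1),(-1,1),(-1,-1)]])
E
```

```text
t 10.4 p [0.5767 0.1268 0.2286] q [ 0.17  0.42  1.76  0.    0.96 -0.05] F [0.1 0.8 0.4] w 0.0501
tool x ang -77.6 tilt -1.0 shift cm [ 4.000e-02  1.176e+01 -1.000e-02]
turn -0.0
expected wing top corners [array([228., 142.]), array([236., 139.]), array([249., 155.]), array([241., 158.])]
```

View pics/s5.png

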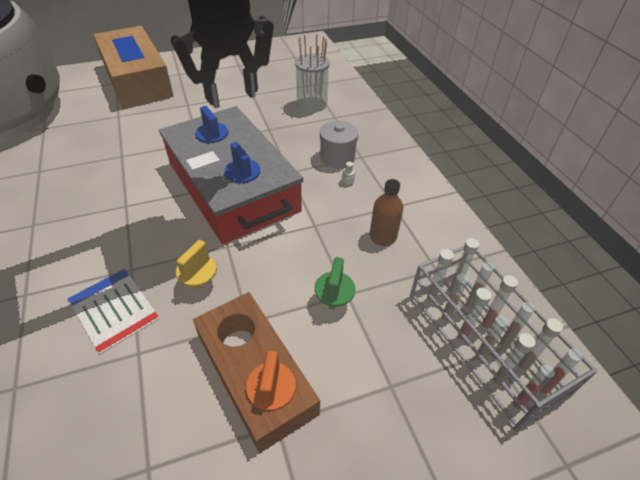

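The blue lock is seated at about (242,168), its wing parallel to the other lock's and matching the expected corners. The orange lock and the bottle are where they started. Handing in.

```bash
python3 -c "
from cell import ctrl
ctrl.sign_off()"
```

```text
the job is handed in; nothing more can be done
```

The blue lock is in the empty slot: I took it from the stand, pushed it home, turned it a quarter turn, let go and backed the arm off. I handed the job in at about 10.4 s of the 43 s; no verdict was reported.

**What the last checks showed:**
- **Seating:** pushing down met about 23 N at the height expected for the flange resting on the lid.
- **Position:** at release the gripper was within about 1 mm of my measured slot middle.
- **Wing:** its angle read within about 0.2° of square across the slot, and in the final picture it lies parallel to the other lock's wing.
- **Release:** after I opened the jaws and backed off, the tool force read close to zero, and the jaws are about 12 cm above the lock.
- **Bystanders:** in the final side picture the orange lock and the upright bottle are at the same pixel positions as at the start.

**Disagreement:** the side and wrist cameras differed by 3–4 mm on where the lock and the slot were. I went with the wrist view, and the bar passed through the slot without touching. No check failed.

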